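# Load a kiln shelf

## Task

Load the kiln shelf: stand the dish mould on it midway between the two posts, with the glass disc lying flat and centred on top of the mould. Set the square glass tile 7 cm in front of the square post (towards the robot), square to the shelf, and stand the cone pack 7 cm behind the round post (away from the robot), its row of cones parallel to the shelf's long sides; both distances are from centre to centre, along the shelf's short sides. Do not shift the posts or disturb the small jar and the vase.

Things in the scene. Friction and masses are not known exactly. Their poses are not given: they have to be found in the camera images.
- shelf: Kiln shelf: flat beige ceramic slab lying on the bench, 220 mm (its x, short sides) by 300 mm (its y, long sides), 12 mm thick, fixed. Origin: centre of its underside; top face 12 mm above the bench. Its x axis points away from the robot ('behind'), turned at most 0.2 rad. The two posts stand on it 90 mm either side of its centre, on its middle line along y.
- round_post: Round kiln post standing on the shelf, brown-beige ceramic, 32 mm diameter, 50 mm high, loose (about 0.1 kg). Origin: centre of its underside; axes parallel to the shelf's. It may be the left or the right one of the two posts.
- square_post: Square kiln post standing on the shelf, brown-beige ceramic, 32 x 32 mm, 50 mm high, loose (about 0.12 kg). Origin: centre of its underside; axes parallel to the shelf's. It stands at the other end from the round post.
- mould: Small dish mould: round reddish-brown bisque pot, 56 mm outside diameter (52 mm at the very foot), 30 mm high, with a 32 mm wide, 12 mm deep hollow in its flat top, loose, about 0.11 kg, starts upright on the bench. Origin: centre of its underside; z up.
- disc: Round disc of green glass, 52 mm diameter, 9 mm thick, loose, about 0.05 kg, starts flat on the bench. Origin: centre of its underside; z up. It lies on the mould's rim, it does not fall into the hollow.
- tile: Square tile of the same green glass, 40 x 40 mm, 9 mm thick, loose, about 0.04 kg, starts flat on the bench. Origin: centre of its underside; x and y along its edges, z up.
- cones: Cone pack: beige ceramic bar 64 mm long (its x), 22 mm wide (its y), 22 mm high, carrying a row of three small pale witness cones (17 mm wide at the foot, 32 mm high, 54 mm over all), loose, about 0.07 kg, starts upright on the bench. Origin: centre of its underside; z up. Grip it across the 22 mm width of the bar.
- jar: Bystander: small capped amber jar among the loose pieces, 28 mm diameter, 42 mm high, loose. Origin: centre of its underside. To be left alone.
- vase: Bystander: white vase standing beyond the shelf, 94 mm widest, 180 mm high, loose. Origin: centre of its underside. To be left alone.
Things that resemble listed ones, but are neither listed nor needed, are in the scene too. What is shaped like the tile but brown is not meant.

How it is judged:
By the outcome, as a careful person would: the job done as asked, in the order asked, and still so for the second after the job is handed in, with the robot touching nothing.
It also fails if it takes over 106 s, if anything falls off the work surface, if the arm or the gripper's body presses on something with over 40 N, if the wrist force passes 120 N, or if a joint passes its speed limit or range.

## Robot

A 6-joint arm with a two-finger parallel gripper is mounted at the origin on the work surface. World frame = base frame: x ahead of the robot, y to its left, z up, the work surface at z = 0. Lengths are in m, angles in rad, forces in N, time in s.
With the tool pointing down it reaches from about 0.375 to 0.925 m from the base axis. Payload 5.7 kg.
Tool frame: the origin (TCP) lies at the very end of the fingers, on their centre line; the grasp point (between the pads) lies 19 mm behind it (robot.pinch_z is the distance from the TCP to the grasp point, in m); z points along the fingers, y is the direction in which the jaws open and shut (so a half turn about z gives the same grasp; the last joint's range is limited). The gripper opens to 85 mm and grips with 20 to 120 N. Pads are 22 mm wide; open, the fingers measure 114 mm over their backs; the gripper's body (76 mm by 85 mm) begins 54 mm behind the grasp point. The pads swing forward as they close: fully open they stand 13 mm farther back than shut.
Start: joints at [1.097, 0.359, 1.51, -0, 1.272, -0.115], TCP at [0.211, 0.562, 0.231] pointing down, gripper open.
Joint ranges: [-2.97, 2.97], [-1.01, 2.36], [0.21, 2.38], [-0.96, 4.11], [0.2, 2.71], [-2.98, 2.98]. Speed limits (rad/s): [2.39, 2.39, 3.14, 3.14, 3.14, 3.14].

## Interface

Orientations are given as a 3x3 rotation matrix whose columns are the frame's x, y, z axes.
In Python, from cell import robot, optics, workorder, nets gives the robot as it stands.
- The arm moves only by the tool move_arm, never from a script. Its argument "steps" is a list of rows, each a list of 6 numbers: the shift along the world's x, y, z in cm, then the turn, a rotation vector about the world's x, y, z in rad. In form: [[dx, dy, dz, wx, wy, wz], ...]. A call has exactly 10 rows; each row is the pose to reach, as a shift and turn from the pose commanded when the call began; what a row does not reach only later rows make up. A row lasts 1/12 s, in which the tool goes at most 41.7 mm and 7.16 degrees, less where a joint would pass 70% of its speed; a pose out of reach is approached as far as the arm can. A call with a gripper value outside its range is refused whole. "jaw" is the opening, from -1 (shut) to 1 (fully open), set as the call begins (left out, the last holds). The fingers move at their own pace and stop on an object; "newtons" is the grip in N (left out, the last holds). Time passes only in rows, so rows that repeat a pose let the fingers close, or fill a call up. It gives the time, the measured TCP pose, the force and the opening at its end, in the units of the state.
- robot.get_obs(): the state, without advancing time (a new reading comes with each control period).
- optics.capture(name): name is "side" or "top" or "wrist"; returns a dict with "frame" (400x640x3 uint8, red, green, blue), "depth" (400x640 float32, m along the optical axis (not along the pixel's ray), 0 where there is no reading), "intrinsics" (3x3 intrinsics, pixels), "rvec" (rotation vector, rad) and "tvec" (3), from world to camera coordinates, as OpenCV has them; the wrist camera has in their place "tool_from_camera" (4x4, takes a point from camera to tool coordinates, whose origin is the TCP and whose axes are the flange's). Camera axes: x right, y down, z forward; pixel columns grow to the right and rows downward; lengths in m; the calibration is good to about 2 mm. A picture is of the moment at which its call begins: read the wrist's pose just before it.
- workorder.sign_off(): hands the job in, once; it reports no verdict.
Trained networks look in a picture, given as the dict that the camera call returned (one of the last four; its "shot" number tells which), for a name from the list of things; names that differ only in an ending like _2 or _b are one class to them, and where a whole thing is asked for, a point or a joint stands for the part that bears it (a point fixed in the world has none). Each returns a list of dicts, best first, with "score" (0 to 1); they miss things now and then, are a little off and sometimes report something else, mostly with a low value. They report only what shows in the picture. A call takes as long as a camera call. They do not tell look-alikes from the thing itself.
- nets.recognise(query, picture): "position" ([column, row] as shares, 0 to 1, of the picture: columns of its width, rows of its height, amid what is visible of it).
- nets.regions_of(query, picture): "pixels" (400x640 bool, what is visible of it) and "position" ([column, row] as shares, 0 to 1, of the picture: columns of its width, rows of its height, amid what is visible of it).
- nets.landmark_of(query, picture): "position" ([column, row] as shares, 0 to 1, of the picture: columns of its width, rows of its height: a listed point, or the origin of a listed thing).
The state is a dict: "t": time; "joints": joint angles; "joint_vel": joint speeds; "joint_efforts": joint torques, N m; "position": TCP position; "orientation": TCP orientation; "ft_force": force on the tool from outside, world axes, zero at the start; "ft_torque": the same for the moment, N m; "gripper_width": opening from 0.0 (shut) to 1.0 (fully open).
Only numpy, scipy, OpenCV 4.12 (cv2) and the standard library are available. Lean on these libraries where they do the work, as an engineer would, in place of code of your own. Each camera call takes 0.05 s, during which the arm holds its last target. There are 200 camera calls.

## Working session

There is one attempt and no reset: what is moved stays moved. The work goes in short steps, Python scripts to look and compute and a tool call to move; the robot and the scene stay as the last step left them, time stands still between calls to the robot, and variables do not carry over. Pictures are saved under pics/ and viewed, about 12 in all and at most 16, crops included, and the job is handed in when it is done.

Besides the shell and the picture viewer there is one more tool, called after "Emit:" as name([rows], argument=value, ...), one row to a line, values as JSON. move_arm: Moves the arm, as the interface text tells. Its arguments: {"type":"object","properties":{"steps":{"type":"array"},"jaw":{"type":"number"},"newtons":{"type":"number"}},"required":["steps"]}

```bash
ls; mkdir -p pics; cat > h.py <<'E'
import numpy as np, cv2
from cell import robot, optics, workorder, nets
def cam(p):
    """camera->world 4x4"""
    if "rvec" in p:
        R=cv2.Rodrigues(np.array(p["rvec"],float))[0]; T=np.eye(4)
        T[:3,:3]=R.T; T[:3,3]=-R.T@np.array(p["tvec"],float).ravel(); return T
    o=p["obs"]; T=np.eye(4); T[:3,:3]=np.array(o["orientation"]); T[:3,3]=o["position"]
    return T@np.array(p["tool_from_camera"])
def shot(n):
    o=robot.get_obs(); p=optics.capture(n); p["obs"]=o; return p
def save(p,f,crop=None,s=1):
    im=p["frame"][:,:,::-1]
    if crop: im=im[crop[1]:crop[3],crop[0]:crop[2]]
    cv2.imwrite(f,cv2.resize(im,None,fx=s,fy=s,interpolation=cv2.INTER_CUBIC))
def cloud(p):
    K=np.array(p["intrinsics"]); d=p["depth"]; v,u=np.mgrid[:400,:640]
    X=np.stack([(u-K[0,2])/K[0,0]*d,(v-K[1,2])/K[1,1]*d,d],-1); T=cam(p)
    W=X@T[:3,:3].T+T[:3,3]; W[d<=0]=np.nan; return W
def onplane(p,uv,z):
    K=np.array(p["intrinsics"]); T=cam(p)
    r=np.c_[(np.atleast_2d(uv)-K[:2,2])/[K[0,0],K[1,1]],np.ones(len(np.atleast_2d(uv)))]@T[:3,:3].T
    return T[:3,3]+r*((z-T[2,3])/r[:,2])[:,None]
E
cat > a.py <<'E'
from h import *
for n in ["top","side"]:
    p=shot(n); save(p,f"pics/{n}0.png"); W=cloud(p); print(n,np.round(cam(p)[:3,3],3))
    for q in "shelf round_post square_post mould disc tile cones jar vase".split():
        for r in nets.regions_of(q,p)[:4]:
            m=r["pixels"]; w=W[m]; w=w[~np.isnan(w[:,0])]
            z=np.percentile(w[:,2],95) if len(w) else np.nan
            t=w[w[:,2]>z-.006] if len(w) else w
            print(q,round(r["score"],2),np.round(np.array(r["position"])*[640,400]),m.sum(),"topz",round(z,4),"mid",np.round((t.min(0)+t.max(0))/2,3) if len(t) else "", np.round(np.ptp(t,0),3) if len(t) else "")
E
python3 a.py
```

```text
pics
top [ 0.584 -0.041  0.871]
shelf 0.57 [215. 234.] 11839 topz 0.0136 mid [0.566 0.181 0.035] [0.25  0.32  0.054]
round_post 0.85 [172. 236.] 276 topz 0.0633 mid [0.556 0.27  0.062] [0.028 0.031 0.009]
round_post 0.59 [253. 223.] 217 topz 0.0636 mid [0.578 0.091 0.061] [0.031 0.033 0.007]
square_post 0.8 [252. 225.] 244 topz 0.0634 mid [0.575 0.091 0.061] [0.033 0.033 0.007]
mould 0.58 [434. 287.] 511 topz 0.0309 mid [ 0.433 -0.322  0.029] [0.052 0.053 0.008]
disc 0.73 [357. 225.] 360 topz 0.0104 mid [ 0.574 -0.144  0.009] [0.047 0.049 0.01 ]
tile 0.84 [447. 197.] 307 topz 0.0104 mid [ 0.634 -0.366  0.008] [0.05  0.051 0.008]
tile 0.79 [416. 223.] 305 topz 0.0103 mid [ 0.583 -0.285  0.008] [0.044 0.045 0.007]
vase 0.69 [292. 123.] 1358 topz 0.1493 mid [ 0.806 -0.003  0.159] [0.044 0.042 0.031]
vase 0.15 [169. 237.] 257 topz 0.0634 mid [0.556 0.27  0.062] [0.028 0.031 0.009]
side [ 0.105 -0.756  0.624]
shelf 0.68 [238. 182.] 5852 topz 0.015 mid [0.566 0.182 0.035] [0.251 0.324 0.053]
round_post 0.51 [222. 155.] 301 topz 0.0638 mid [0.556 0.273 0.062] [0.033 0.035 0.008]
square_post
[... 228 characters left out ...]
[0.029 0.032 0.008]
disc 0.73 [328. 251.] 407 topz 0.0112 mid [ 0.575 -0.145  0.009] [0.051 0.052 0.008]
tile 0.59 [380. 288.] 422 topz 0.0112 mid [ 0.581 -0.286  0.009] [0.046 0.047 0.007]
tile 0.55 [436. 304.] 476 topz 0.011 mid [ 0.635 -0.367  0.009] [0.053 0.052 0.008]
cones 0.9 [278. 280.] 717 topz 0.0456 mid [ 0.443 -0.171  0.047] [0.021 0.046 0.014]
cones 0.68 [330. 277.] 377 topz 0.0436 mid [ 0.523 -0.226  0.041] [0.026 0.026 0.007]
jar 0.62 [334. 275.] 381 topz 0.0436 mid [ 0.523 -0.226  0.041] [0.026 0.026 0.007]
vase 0.89 [374. 154.] 2198 topz 0.1613 mid [ 0.802 -0.01   0.168] [0.031 0.03  0.026]
vase 0.36 [325. 337.] 1193 topz 0.0317 mid [ 0.432 -0.322  0.03 ] [0.056 0.057 0.008]
```

View pics/top0.png

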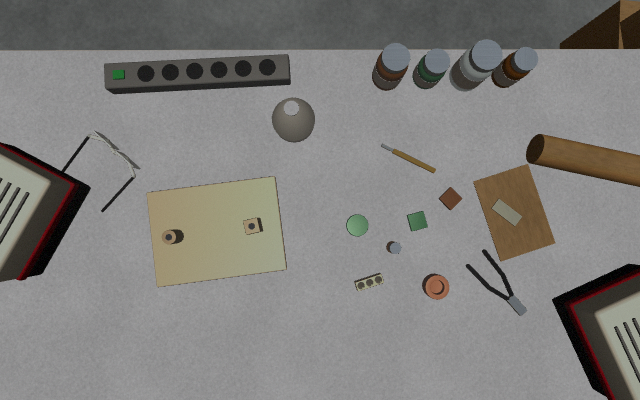

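View pics/side0.png

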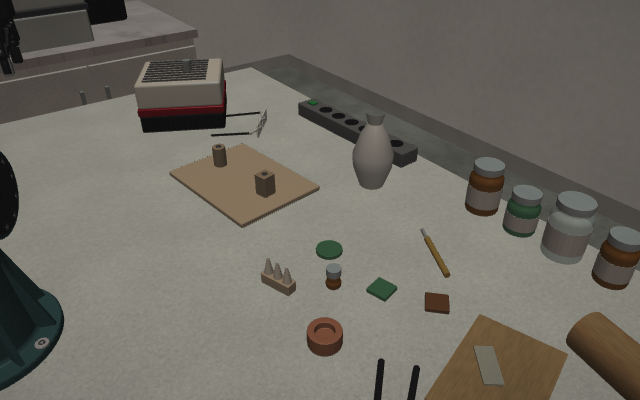

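Top view: round post (172,237), square post (252,226), disc (357,225), jar (394,248), cones (369,283), mould (437,287). There are two tile candidates, the green one at top (417,221) / side (381,289) and the brown one at top (451,198) / side (436,303). The green one fits "green glass", and I'll confirm it in a crop.

```bash
cat > b.py <<'E'
from h import *
p=shot("side"); save(p,"pics/c.png",(250,225,470,365),3.6)
o=robot.get_obs(); print(np.round(o["position"],4),np.round(o["orientation"],3),o["t"],o["ft_force"],o["gripper_width"],robot.pinch_z)
w=shot("wrist"); print(w["intrinsics"],np.round(w["tool_from_camera"],3))
t=shot("top")
for p,nm in((t,"top"),(p,"side")):
    W=cloud(p)
    for q,zt in(("tile",.009),("cones",.022),("shelf",.012),("disc",.009),("mould",.03)):
        for r in nets.regions_of(q,p)[:2]:
            m=r["pixels"]; w=W[m]; w=w[~np.isnan(w[:,0])]; 
            col=p["frame"][m].mean(0).round()
            if q=="shelf": w=w[abs(w[:,2]-.013)<.003]
            else: w=w[w[:,2]>.004]
            (c,s,a)=cv2.minAreaRect((w[:,:2]*1000).astype(np.float32))
            print(nm,q,round(r["score"],2),np.round(c,1),np.round(s,1),round(a,1),np.round(np.median(w[:,2]),4),col)
E
python3 b.py
```

```text
[0.2107 0.5618 0.2313] [[-0.936  0.351 -0.   ]
 [ 0.351  0.936 -0.   ]
 [ 0.    -0.    -1.   ]] 1.05 [ 0.35998899 -0.83337225 -0.53398434] 1.0011844610747405 0.0187
[[331.67623321   0.         319.53446624]
 [  0.         331.67623321 196.72900413]
 [  0.           0.           1.        ]] [[-0.    -0.966 -0.259  0.064]
 [ 1.     0.    -0.001  0.001]
 [ 0.001 -0.259  0.966 -0.143]
 [ 0.     0.     0.     1.   ]]
top tile 0.6 [ 634.1 -366.5] [39.5 39.5] 43.3 0.0078 [93. 64. 46.]
top tile 0.49 [ 582.6 -287.1] [39.3 39.5] 13.2 0.008 [ 72. 108.  78.]
top cones 0.88 [ 444.4 -169.2] [21.9 63.7] 18.3 0.0218 [107. 104.  89.]
top cones 0.27 [ 524.2 -224.1] [22.5 22.6] 89.5 0.04 [100. 104. 107.]
top shelf 0.62 [565.7 180.7] [218.4 298.2] 7.0 0.0116 [158. 153. 124.]
top disc 0.8 [ 574.4 -144.5] [49.2 46.8] 88.0 0.008 [103. 139. 106.]
top mould 0.58 [ 432.4 -321.3] [54.4 53.7] 81.6 0.0274 [129.  87.  66.]
top mould 0.25 [565.9 181.6] [220.3 300.5] 6.7 0.0112 [157. 152. 123.]
side tile 0.79 [ 582.6 -286.7] [42.8 39.7] 15.5 0.0092 [49. 76. 53.]
side tile 0.57 [ 634.  -366.9] [41.8 38.5] 43.6 0.0093 [74. 51. 35.]
side cones 0.93 [ 442.9 -169.8] [24.1 64.2] 18.8 0.0228 [93. 83. 70.]
side shelf 0.71 [565.6 182.8] [222.  304.8] 6.6 0.013 [127. 110.  88.]
side disc 0.86 [ 574.3 -145.7] [52.7 49.2] 33.4 0.0094 [54. 79. 57.]
side mould 0.7 [ 431.5 -322.3] [56.  54.8] 28.7 0.0271 [93. 61. 46.]
side mould 0.47 [ 442.8 -169.4] [24.1 65.7] 18.8 0.0229 [95. 86. 73.]
```

View pics/c.png

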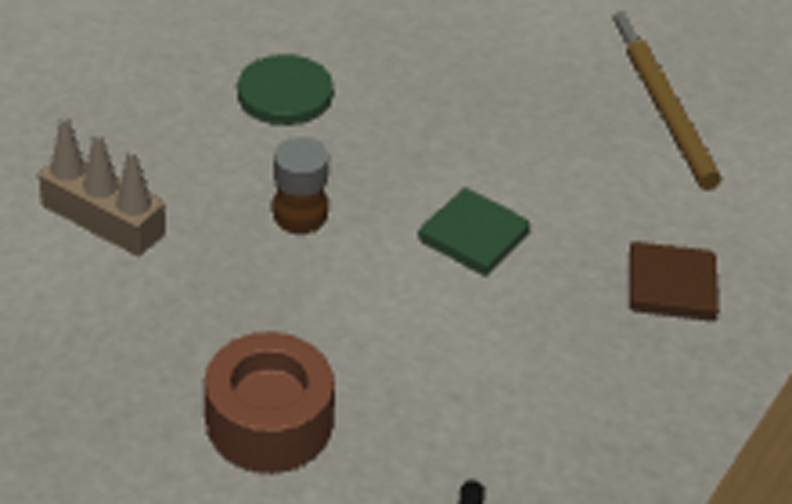

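Confirmed: the green square is the tile, at about (0.5826, -0.287), and the brown one is left alone. Shelf yaw is about 0.118 and its centre about (0.566, 0.1815). Next: the mould.

Emit:
move_arm([
  [21, -33, -2, 0, 0, -0.12],
  [21, -33, -2, 0, 0, -0.24],
  [21, -33, -2, 0, 0, -0.36],
  [21, -33, -2, 0, 0, -0.48],
  [21, -33, -2, 0, 0, -0.6],
  [21, -33, -2, 0, 0, -0.72],
  [21, -33, -2, 0, 0, -0.84],
  [21, -33, -2, 0, 0, -0.96],
  [21, -33, -2, 0, 0, -1.08],
  [21, -33, -2, 0, 0, -1.094],
], jaw=1, newtons=40)

```text
t: 2.48
position: [0.423, 0.228, 0.2113]
orientation: [[-0.109, 0.994, 0.001], [0.994, 0.109, -0.001], [-0.002, 0.001, -1.0]]
ft_force: [0.1, 1.2, 0.1]
gripper_width: 1.003
```

Emit:
move_arm([
  [1.1, -39.2, -3, 0, 0, 0],
  [1.1, -39.2, -3, 0, 0, 0],
  [1.1, -39.2, -3, 0, 0, 0],
  [1.1, -39.2, -3, 0, 0, 0],
  [1.1, -39.2, -3, 0, 0, 0],
  [1.1, -39.2, -3, 0, 0, 0],
  [1.1, -39.2, -3, 0, 0, 0],
  [1.1, -39.2, -3, 0, 0, 0],
  [1.1, -39.2, -3, 0, 0, 0],
  [1.1, -39.2, -3, 0, 0, 0],
])

```text
t: 3.32
position: [0.4323, -0.1651, 0.1815]
orientation: [[-0.115, 0.993, 0.002], [0.993, 0.115, -0.003], [-0.003, 0.001, -1.0]]
ft_force: [0.9, 0.0, 0.3]
gripper_width: 1.0
```

Emit:
move_arm([
  [0, -4, 0, 0, 0, 0],
  [0, -8, 0, 0, 0, 0],
  [0, -12, 0, 0, 0, 0],
  [0, -16.2, 0, 0, 0, 0],
  [0, -16.2, -3, 0, 0, 0],
  [0, -16.2, -6, 0, 0, 0],
  [0, -16.2, -9.1, 0, 0, 0],
  [0, -16.2, -9.1, 0, 0, 0],
  [0, -16.2, -9.1, 0, 0, 0],
  [0, -16.2, -9.1, 0, 0, 0],
])

```text
t: 4.15
position: [0.4324, -0.3227, 0.0914]
orientation: [[-0.118, 0.993, 0.001], [0.993, 0.118, -0.001], [-0.001, 0.001, -1.0]]
ft_force: [0.3, -0.0, -0.2]
gripper_width: 0.996
```

Emit:
move_arm([
  [0, 0.1, -2, 0, 0, 0],
  [0, 0.1, -4, 0, 0, 0],
  [0, 0.1, -6, 0, 0, 0],
  [0, 0.1, -7.5, 0, 0, 0],
  [0, 0.1, -8.3, 0, 0, 0],
  [0, 0.1, -8.8, 0, 0, 0],
  [0, 0.1, -8.9, 0, 0, 0],
  [0, 0.1, -8.9, 0, 0, 0],
  [0, 0.1, -8.9, 0, 0, 0],
  [0, 0.1, -8.9, 0, 0, 0],
])

```text
t: 4.98
position: [0.4323, -0.3218, 0.0022]
orientation: [[-0.118, 0.993, 0.001], [0.993, 0.118, -0.001], [-0.001, 0.001, -1.0]]
ft_force: [-1.4, 0.0, 0.2]
gripper_width: 1.002
```

Emit:
move_arm([
  [0, 0, 0, 0, 0, 0],
  [0, 0, 0, 0, 0, 0],
  [0, 0, 0, 0, 0, 0],
  [0, 0, 0, 0, 0, 0],
  [0, 0, 0, 0, 0, 0],
  [0, 0, 0, 0, 0, 0],
  [0, 0, 0, 0, 0, 0],
  [0, 0, 0, 0, 0, 0],
  [0, 0, 0, 0, 0, 0],
  [0, 0, 0, 0, 0, 0],
], jaw=-0.2, newtons=40)

```text
t: 5.82
position: [0.4318, -0.3214, 0.0019]
orientation: [[-0.118, 0.993, 0.0], [0.993, 0.118, -0.0], [-0.0, 0.0, -1.0]]
ft_force: [-0.9, 0.9, 6.8]
gripper_width: 0.625
```

Emit:
move_arm([
  [0, 0, 0.5, 0, 0, 0],
  [0, 0, 1.5, 0, 0, 0],
  [0, 0, 3, 0, 0, 0],
  [0, 0, 5, 0, 0, 0],
  [0, 0, 7, 0, 0, 0],
  [0, 0, 9, 0, 0, 0],
  [0, 0, 11, 0, 0, 0],
  [0, 0, 12, 0, 0, 0],
  [0, 0, 12, 0, 0, 0],
  [0, 0, 12, 0, 0, 0],
])

```text
t: 6.65
position: [0.4318, -0.3214, 0.1216]
orientation: [[-0.118, 0.993, 0.001], [0.993, 0.118, -0.001], [-0.001, 0.001, -1.0]]
ft_force: [0.4, 0.8, -1.0]
gripper_width: 0.632
```

```bash
cat > c.py <<'E'
from h import *
o=robot.get_obs(); print(np.round(o["position"],4),o["gripper_width"])
p=shot("side"); W=cloud(p); save(p,"pics/m1.png",(200,100,480,380),2)
T=np.array(o["position"]); d=W-T
m=(abs(d[...,0])<.075)&(abs(d[...,1])<.045)&(d[...,2]>-.05)&(d[...,2]<.06)
w=W[m]; print(m.sum(),"lowest",w[:,2].min())
for lo in np.arange(-.03,.03,.004):
    k=d[m]; k=k[(k[:,2]>=lo)&(k[:,2]<lo+.004)]
    if len(k): print(round(lo,3),len(k),np.round(k.min(0),3),np.round(k.max(0),3))
E
python3 c.py
```

```text
[ 0.4318 -0.3214  0.1216] 0.6317690828143385
1849 lowest 0.12066120627776222
-0.002 19 [-0.024 -0.027 -0.001] [ 0.003 -0.01   0.002]
0.002 47 [-0.032 -0.028  0.002] [ 0.02  -0.009  0.006]
0.006 80 [-0.033 -0.029  0.006] [ 0.035 -0.006  0.01 ]
0.01 84 [-0.039 -0.029  0.01 ] [0.036 0.003 0.014]
0.014 250 [-0.039 -0.029  0.014] [0.041 0.017 0.018]
0.018 156 [-0.04  -0.029  0.018] [0.041 0.018 0.022]
0.022 142 [-0.041 -0.029  0.022] [0.041 0.017 0.026]
0.026 431 [-0.04  -0.028  0.026] [0.041 0.024 0.03 ]
```

View pics/m1.png

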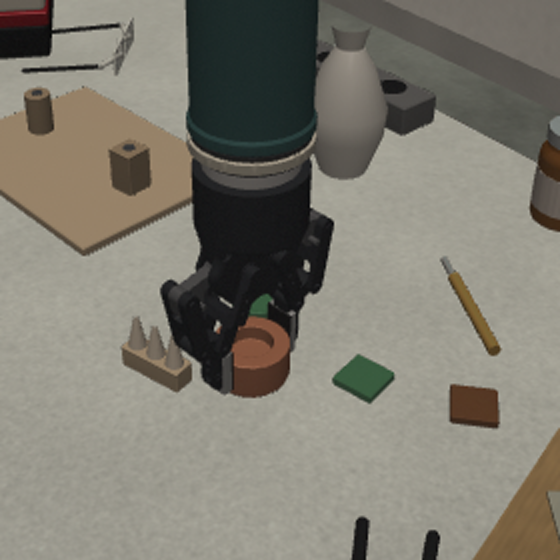

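The mould is held upright and centred. The scene is otherwise unchanged, with the green tile at crop (363,377).

Emit:
move_arm([
  [0.3, 1.0, 0, 0, 0, 0],
  [0.8, 3.0, 0, 0, 0, 0],
  [1.6, 6.0, 0, 0, 0, 0],
  [2.4, 9.1, 0, 0, 0, 0],
  [3.2, 12.1, 0, 0, 0, 0],
  [4.0, 15.1, 0, 0, 0, 0],
  [4.8, 18.1, 0, 0, 0, 0],
  [5.6, 21.1, 0, 0, 0, 0],
  [6.4, 24.1, 0, 0, 0, 0],
  [7.2, 27.2, 0, 0, 0, 0],
])

```text
t: 7.53
position: [0.5027, -0.0469, 0.12]
orientation: [[-0.118, 0.993, -0.003], [0.993, 0.118, 0.001], [0.001, -0.003, -1.0]]
ft_force: [0.3, -1.2, -1.0]
gripper_width: 0.63
```

Emit:
move_arm([
  [0.8, 3.0, 0, 0, 0, 0],
  [1.6, 6.0, 0, 0, 0, 0],
  [2.4, 9.1, 0, 0, 0, 0],
  [3.2, 12.1, 0, 0, 0, 0],
  [4.0, 15.1, 0, 0, 0, 0],
  [4.8, 18.1, 0, 0, 0, 0],
  [5.5, 20.6, 0, 0, 0, 0],
  [5.9, 22.1, 0, 0, 0, 0],
  [6.2, 23.1, 0, 0, 0, 0],
  [6.2, 23.1, 0, 0, 0, 0],
])

```text
t: 8.37
position: [0.5654, 0.1833, 0.1204]
orientation: [[-0.12, 0.993, -0.001], [0.993, 0.12, 0.0], [0.0, -0.001, -1.0]]
ft_force: [-0.3, -0.6, -1.5]
gripper_width: 0.628
```

```bash
cat > d.py <<'E'
from h import *
from scipy.optimize import least_squares
def posts(W,c0=(.566,.1815),yaw=.118):
    out=[]
    for s in(1,-1):
        e=np.array(c0)+s*.09*np.array([-np.sin(yaw),np.cos(yaw)])
        m=(np.linalg.norm(W[...,:2]-e,axis=-1)<.025)&(W[...,2]>.055)&(W[...,2]<.07)
        w=W[m]; (c,r,a)=cv2.minAreaRect((w[:,:2]*1000).astype(np.float32)); out.append(np.r_[c,r,a])
    return np.round(out,1)
def around(W,e,r,zlo,zhi):
    m=(np.linalg.norm(W[...,:2]-np.array(e),axis=-1)<r)&(W[...,2]>zlo)&(W[...,2]<zhi)
    w=W[m]
    if len(w)<5: return None
    (c,s,a)=cv2.minAreaRect((w[:,:2]*1000).astype(np.float32)); return np.round(np.r_[c,s,a],1),len(w),round(float(np.median(w[:,2])),4)
if __name__=="__main__":
    o=robot.get_obs(); print(np.round(o["position"],4),o["gripper_width"],o["t"])
    p=shot("wrist"); W=cloud(p); save(p,"pics/w1.png"); 
    print("wrist posts",posts(W)); m=(W[...,2]>.006)&(W[...,2]<.017)&(W[...,0]>.4)&(W[...,0]<.7)&(W[...,1]>0)&(W[...,1]<.36)
    print("wrist shelf",cv2.minAreaRect((W[m][:,:2]*1000).astype(np.float32)))
    for n in("top","side"): print(n,posts(cloud(shot(n))))
E
python3 d.py
```

```text
[0.5654 0.1833 0.1204] 0.6278629906726412 8.3667
wrist posts [[555.3 272.7  31.   31.1   8.1]
 [578.2  88.1  31.3   4.3   8.3]]
wrist shelf ((566.4973754882812, 180.18968200683594), (219.67576599121094, 279.6452331542969), 6.822484493255615)
top [[  0.    0.    0.    0.    0. ]
 [576.6  91.9  31.9  32.3  12.6]]
side [[553.8 268.5  32.6  28.6  59.2]
 [576.3  92.9  34.   37.2  12.4]]
```

View pics/w1.png

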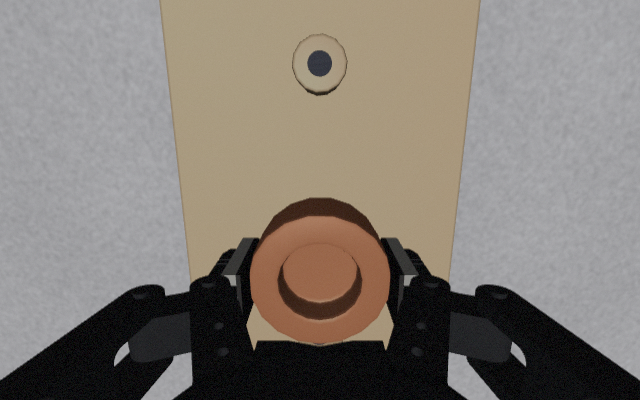

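The wrist view shows the mould level in the jaws (320,270) and the round post at (320,63). Lowering now.

Emit:
move_arm([
  [0, 0, -1.5, 0, 0, 0],
  [0, 0, -3.5, 0, 0, 0],
  [0, 0, -5.5, 0, 0, 0],
  [0, 0, -7.5, 0, 0, 0],
  [0, 0, -9, 0, 0, 0],
  [0, 0, -10, 0, 0, 0],
  [0, 0, -10.4, 0, 0, 0],
  [0, 0, -10.6, 0, 0, 0],
  [0, 0, -10.75, 0, 0, 0],
  [0, 0, -10.75, 0, 0, 0],
])

```text
t: 9.35
position: [0.5663, 0.1816, 0.0144]
orientation: [[-0.117, 0.993, 0.001], [0.993, 0.117, 0.0], [0.0, 0.001, -1.0]]
ft_force: [-0.1, 0.7, -0.6]
gripper_width: 0.634
```

Emit:
move_arm([
  [0, 0, 0, 0, 0, 0],
  [0, 0, 0, 0, 0, 0],
  [0, 0, 0, 0, 0, 0],
  [0, 0, 0, 0, 0, 0],
  [0, 0, 0, 0, 0, 0],
  [0, 0, 0, 0, 0, 0],
  [0, 0, 0, 0, 0, 0],
  [0, 0, 0, 0, 0, 0],
  [0, 0, 0, 0, 0, 0],
  [0, 0, 0, 0, 0, 0],
], jaw=0.8)

```text
t: 10.18
position: [0.5656, 0.1818, 0.0137]
orientation: [[-0.118, 0.993, -0.0], [0.993, 0.118, 0.0], [0.0, -0.0, -1.0]]
ft_force: [-0.5, 0.8, -0.3]
gripper_width: 0.899
```

Emit:
move_arm([
  [0, 0, 1, 0, 0, 0],
  [0, 0, 3, 0, 0, 0],
  [0, 0, 6, 0, 0, 0],
  [0, 0, 9, 0, 0, 0],
  [0, 0, 12, 0, 0, 0],
  [0, 0, 12, 0, 0, 0],
  [0, -4, 12, 0, 0, 0],
  [0, -8, 12, 0, 0, 0],
  [0, -12, 12, 0, 0, 0],
  [0, -16, 12, 0, 0, 0],
])

```text
t: 11.02
position: [0.5654, 0.0205, 0.1344]
orientation: [[-0.119, 0.993, 0.001], [0.993, 0.119, -0.0], [-0.0, 0.001, -1.0]]
ft_force: [0.5, -1.0, 0.6]
gripper_width: 0.896
```

Emit:
move_arm([
  [0.9, -4, 0, 0, 0, 0],
  [0.9, -8, 0, 0, 0, 0],
  [0.9, -12, 0, 0, 0, 0],
  [0.9, -16.6, 0, 0, 0, 0],
  [0.9, -16.6, 0, 0, 0, 0],
  [0.9, -16.6, -2, 0, 0, 0],
  [0.9, -16.6, -4, 0, 0, 0],
  [0.9, -16.6, -5, 0, 0, 0],
  [0.9, -16.6, -5, 0, 0, 0],
  [0.9, -16.6, -5, 0, 0, 0],
])

```text
t: 11.85
position: [0.5742, -0.1436, 0.0836]
orientation: [[-0.118, 0.993, -0.001], [0.993, 0.118, 0.001], [0.001, -0.001, -1.0]]
ft_force: [-0.2, 0.2, -0.0]
gripper_width: 0.9
```

```bash
cat > e.py <<'E'
from d import *
o=robot.get_obs(); print(np.round(o["position"],4),o["gripper_width"],o["t"])
for n in("top","side"):
    p=shot(n);W=cloud(p); print(n,"mould",around(W,(.566,.1815),.04,.038,.046),"posts",posts(W).tolist())
p=shot("wrist"); save(p,"pics/w2.png")
for r in nets.regions_of("disc",p)[:2]:
    m=r["pixels"]; w=cloud(p)[m]; w=w[abs(w[:,2]-.009)<.003]; print("wrist disc",r["score"],cv2.minEnclosingCircle((w[:,:2]*1000).astype(np.float32)),np.median(w[:,2]))
E
python3 e.py
```

```text
[ 0.5742 -0.1436  0.0836] 0.8995596861457911 11.85
top mould (array([567. , 179.3,  54.1,  53.2,  44.2]), 327, 0.0412) posts [[555.5, 269.9, 31.1, 28.2, 89.3], [576.7, 91.8, 31.8, 31.7, 13.2]]
side mould (array([566.9, 179.6,  58.4,  53.2,  60.6]), 208, 0.0425) posts [[554.5, 269.5, 35.9, 29.0, 60.7], [576.9, 92.0, 34.0, 35.3, 12.6]]
wrist disc 0.78 ((575.0589599609375, -143.4326934814453), 25.98723793029785) 0.00919338616468171
```

Emit:
move_arm([
  [0, 0, -2, 0, 0, 0],
  [0, 0, -4, 0, 0, 0],
  [0, 0, -5.5, 0, 0, 0],
  [0, 0, -7, 0, 0, 0],
  [0, 0, -7.8, 0, 0, 0],
  [0, 0, -8.2, 0, 0, 0],
  [0, 0, -8.45, 0, 0, 0],
  [0, 0, -8.45, 0, 0, 0],
  [0, 0, -8.45, 0, 0, 0],
  [0, 0, -8.45, 0, 0, 0],
])

```text
t: 12.88
position: [0.5753, -0.1445, 0.0001]
orientation: [[-0.118, 0.993, 0.001], [0.993, 0.118, -0.001], [-0.001, 0.001, -1.0]]
ft_force: [-0.5, 0.3, -0.5]
gripper_width: 0.897
```

Emit:
move_arm([
  [0, 0, 0, 0, 0, 0],
  [0, 0, 0, 0, 0, 0],
  [0, 0, 0, 0, 0, 0],
  [0, 0, 0, 0, 0, 0],
  [0, 0, 0, 0, 0, 0],
  [0, 0, 0, 0, 0, 0],
  [0, 0, 0, 0, 0, 0],
  [0, 0, 0, 0, 0, 0],
  [0, 0, 0, 0, 0, 0],
  [0, 0, 0, 0, 0, 0],
], jaw=-0.2, newtons=30)

```text
t: 13.72
position: [0.575, -0.1444, 0.0001]
orientation: [[-0.118, 0.993, 0.001], [0.993, 0.118, -0.0], [-0.0, 0.001, -1.0]]
ft_force: [-0.9, -0.5, 5.2]
gripper_width: 0.588
```

Emit:
move_arm([
  [0, 0, 0.5, 0, 0, 0],
  [0, 0, 1.5, 0, 0, 0],
  [0, 0, 3, 0, 0, 0],
  [0, 0, 5, 0, 0, 0],
  [0, 0, 7, 0, 0, 0],
  [0, 0, 9, 0, 0, 0],
  [0, 0, 11, 0, 0, 0],
  [0, 0, 12, 0, 0, 0],
  [0, 0, 12, 0, 0, 0],
  [0, 0, 12, 0, 0, 0],
])

```text
t: 14.55
position: [0.5749, -0.1443, 0.1197]
orientation: [[-0.118, 0.993, 0.001], [0.993, 0.118, -0.0], [-0.001, 0.001, -1.0]]
ft_force: [-1.1, 0.6, 0.3]
gripper_width: 0.586
```

```bash
cat > f.py <<'E'
from d import *
import sys
o=robot.get_obs(); print(np.round(o["position"],4),o["gripper_width"],o["t"])
p=shot("wrist"); save(p,f"pics/{sys.argv[1]}.png"); W=cloud(p); T=np.array(o["position"])
for r in nets.regions_of(sys.argv[2],p)[:2]:
    m=r["pixels"]; w=W[m]-T; w=w[~np.isnan(w[:,0])]; w=w[abs(w[:,2]-np.median(w[:,2]))<.004]; print(r["score"],cv2.minAreaRect((w[:,:2]*1000).astype(np.float32)),np.median(w,axis=0), np.linalg.lstsq(np.c_[w[:,:2],np.ones(len(w))],w[:,2],rcond=None)[0])
p=shot("side"); d=cloud(p)-T; m=(abs(d[...,0])<.05)&(abs(d[...,1])<.04)&(d[...,2]>-.04)&(d[...,2]<.02)
print("side lowest",np.sort(d[m][:,2])[:20].round(4))
E
python3 f.py w3 disc
```

```text
[ 0.5749 -0.1443  0.1197] 0.5856186236859194 14.55
0.56 ((0.9620113372802734, 1.1477603912353516), (50.328758239746094, 51.518062591552734), 8.572993278503418) [0.00069985 0.00293082 0.00896478] [ 0.00060216 -0.00758827  0.00894009]
side lowest [-0.0009 -0.0008 -0.0006 -0.0006  0.      0.0003  0.0004  0.0005  0.0008
  0.0011  0.0015  0.0015  0.0017  0.0018  0.0018  0.002   0.0021  0.0021
  0.0021  0.0023]
```

View pics/w3.png

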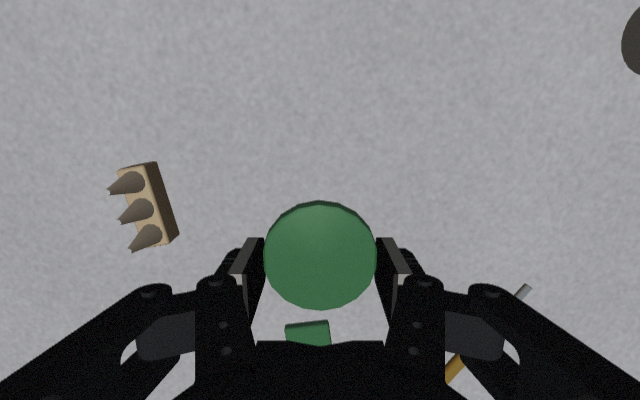

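Disc held flat, centred at (320,255). I'll stop short of the shelf and measure the mould with the wrist camera too.

Emit:
move_arm([
  [0, 0.5, 0, 0, 0, 0],
  [0, 2, 0, 0, 0, 0],
  [0, 5, 0, 0, 0, 0],
  [-0.3, 8, 0, 0, 0, 0],
  [-0.5, 11, 0, 0, 0, 0],
  [-0.8, 14, 0, 0, 0, 0],
  [-0.8, 17, 0, 0, 0, 0],
  [-0.8, 19.5, 0, 0, 0, 0],
  [-0.8, 20.4, 0, 0, 0, 0],
  [-0.8, 20.4, 0, 0, 0, 0],
])

```text
t: 15.53
position: [0.5658, 0.0627, 0.1188]
orientation: [[-0.121, 0.993, -0.001], [0.993, 0.121, 0.001], [0.001, -0.001, -1.0]]
ft_force: [0.1, -0.8, -0.7]
gripper_width: 0.583
```

```bash
cat > g.py <<'E'
from d import *
import sys
for i in range(2):
    o=robot.get_obs(); p=shot("wrist"); W=cloud(p); T=np.array(o["position"])
    print(T.round(4),"mould",around(W,(.566,.1805),.045,.038,.048),"posts",posts(W).tolist())
    d=W-T; print("disc rel",around(d,(0,0),.027,.004,.014))
    m=(np.linalg.norm(W[...,:2]-[.566,.1805],axis=-1)<.05)&(W[...,2]>.038)&(W[...,2]<.048)
    print(cv2.minEnclosingCircle((W[m][:,:2]*1000).astype(np.float32)))
E
python3 g.py
```

```text
[0.5658 0.0627 0.1188] mould (array([568.5, 173.1,  55. ,  37.8,   7.2]), 3105, 0.042) posts [[0.0, 0.0, 0.0, 0.0, 0.0], [576.9, 94.1, 32.0, 32.2, 12.6]]
disc rel (array([ 0.9,  1. , 50.8, 52. ,  8.2]), 10013, 0.009)
((567.3231811523438, 181.83547973632812), 27.761274337768555)
[0.5661 0.0611 0.1189] mould (array([568.5, 172.1,  55.5,  35.9,   7.1]), 2984, 0.042) posts [[0.0, 0.0, 0.0, 0.0, 0.0], [576.8, 94.1, 32.1, 32.3, 12.7]]
disc rel (array([ 0.9,  1.1, 50.9, 51.6,  8.2]), 10007, 0.009)
((567.3005981445312, 181.89654541015625), 27.832847595214844)
```

Emit:
move_arm([
  [0, 1, 0, 0, 0, 0],
  [0, 3, 0, 0, 0, 0],
  [0, 6, 0, 0, 0, 0],
  [-0.1, 9, 0, 0, 0, 0],
  [-0.1, 11, 0, 0, 0, 0],
  [-0.1, 12, 0, 0, 0, 0],
  [-0.1, 12, -1, 0, 0, 0],
  [-0.1, 12, -3, 0, 0, 0],
  [-0.1, 12, -5, 0, 0, 0],
  [-0.1, 12, -6, 0, 0, 0],
])

```text
t: 16.47
position: [0.5643, 0.1778, 0.0566]
orientation: [[-0.117, 0.993, -0.003], [0.993, 0.117, -0.001], [-0.001, -0.003, -1.0]]
ft_force: [-0.1, 0.2, -0.8]
gripper_width: 0.586
```

Emit:
move_arm([
  [0, 0, -0.5, 0, 0, 0],
  [0, 0, -1, 0, 0, 0],
  [0, 0, -1.3, 0, 0, 0],
  [0, 0, -1.5, 0, 0, 0],
  [0, 0, -1.6, 0, 0, 0],
  [0, 0, -1.7, 0, 0, 0],
  [0, 0, -1.7, 0, 0, 0],
  [0, 0, -1.7, 0, 0, 0],
  [0, 0, -1.7, 0, 0, 0],
  [0, 0, -1.7, 0, 0, 0],
])

```text
t: 17.3
position: [0.5658, 0.1799, 0.0425]
orientation: [[-0.118, 0.993, 0.0], [0.993, 0.118, 0.0], [0.0, 0.0, -1.0]]
ft_force: [-0.2, -0.0, -1.1]
gripper_width: 0.585
```

Emit:
move_arm([
  [0, 0, 0, 0, 0, 0],
  [0, 0, 0, 0, 0, 0],
  [0, 0, 0, 0, 0, 0],
  [0, 0, 0, 0, 0, 0],
  [0, 0, 0, 0, 0, 0],
  [0, 0, 0, 0, 0, 0],
  [0, 0, 0, 0, 0, 0],
  [0, 0, 0, 0, 0, 0],
  [0, 0, 0, 0, 0, 0],
  [0, 0, 0, 0, 0, 0],
], jaw=0.7)

```text
t: 18.13
position: [0.5657, 0.1798, 0.0423]
orientation: [[-0.118, 0.993, -0.0], [0.993, 0.118, 0.0], [0.0, -0.0, -1.0]]
ft_force: [-0.6, 0.4, -0.2]
gripper_width: 0.854
```

Emit:
move_arm([
  [0, 0, 1, 0, 0, 0],
  [0, 0, 3, 0, 0, 0],
  [0, 0, 6, 0, 0, 0],
  [0, 0, 9, 0, 0, 0],
  [0, 0, 10, 0, 0, 0],
  [0, -3, 10, 0, 0, 0],
  [0, -7, 10, 0, 0, 0],
  [0, -11, 10, 0, 0, 0],
  [0, -15, 10, 0, 0, 0],
  [0, -19, 10, 0, 0, 0],
])

```text
t: 18.97
position: [0.5653, -0.0118, 0.1427]
orientation: [[-0.118, 0.993, 0.0], [0.993, 0.118, -0.0], [-0.0, 0.0, -1.0]]
ft_force: [0.8, -0.5, -0.1]
gripper_width: 0.85
```

```bash
cat > i.py <<'E'
from d import *
o=robot.get_obs(); print(np.round(o["position"],4),o["gripper_width"],o["t"])
for n in("top","side"):
    p=shot(n);W=cloud(p); c=around(W,(.566,.1805),.045,.048,.056); m=around(W,(.566,.1805),.045,.036,.0465)
    print(n,"disc",c,"mould rim",m,"posts",posts(W).tolist())
    if n=="side": save(p,"pics/s2.png",(150,120,470,320),2.4)
E
python3 i.py
```

```text
[ 0.5653 -0.0118  0.1427] 0.8500262224717694 18.9667
top disc (array([570.8, 195.4,  14.2,  42.8,  77.1]), 94, 0.0504) mould rim (array([576.1, 200.8,  10.9,  41.5,  65. ]), 18, 0.0411) posts [[555.6, 269.5, 30.2, 28.5, 86.3], [0.0, 0.0, 0.0, 0.0, 0.0]]
side disc (array([566.4, 179. ,  49.7,  53.9,   1.8]), 217, 0.052) mould rim (array([560.7, 169.4,  33.7,  53.3,  58.9]), 106, 0.0416) posts [[554.8, 270.1, 29.7, 29.7, 54.2], [576.3, 91.8, 34.1, 35.2, 15.8]]
```

View pics/s2.png

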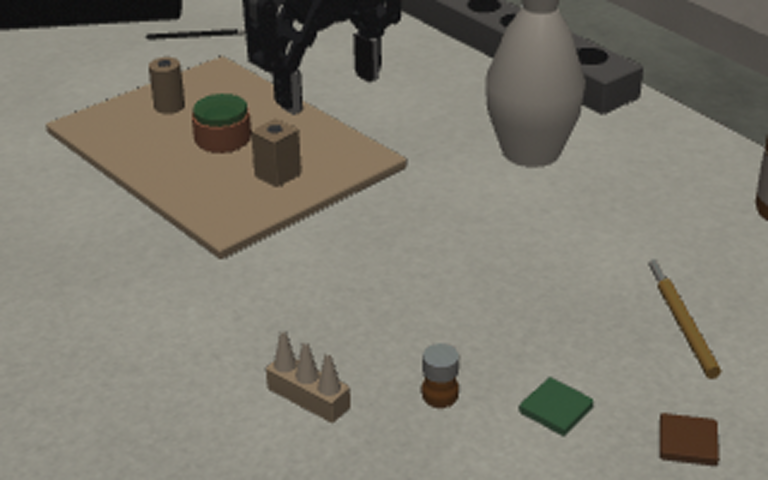

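The disc lies flat on the mould at (220,108), and the posts and bystanders are unmoved. Next, the green tile.

Emit:
move_arm([
  [0.2, -4, 0, 0, 0, 0],
  [0.5, -8, 0, 0, 0, 0.03],
  [0.7, -12, 0, 0, 0, 0.06],
  [1, -16, 0, 0, 0, 0.09],
  [1.3, -20, 0, 0, 0, 0.12],
  [1.6, -24, 0, 0, 0, 0.13],
  [1.7, -27.7, 0, 0, 0, 0.13],
  [1.7, -27.7, -3, 0, 0, 0.13],
  [1.7, -27.7, -6, 0, 0, 0.13],
  [1.7, -27.7, -6, 0, 0, 0.13],
], jaw=0.6)

```text
t: 19.9
position: [0.5791, -0.2852, 0.077]
orientation: [[-0.244, 0.97, -0.008], [0.97, 0.244, 0.005], [0.007, -0.006, -1.0]]
ft_force: [-1.9, 1.2, 0.0]
gripper_width: 0.805
```

```bash
cat > j.py <<'E'
from d import *
o=robot.get_obs(); print(np.round(o["position"],4),np.round(o["orientation"],3)[:,1],o["gripper_width"],o["t"])
W=cloud(shot("wrist")); print("tile",around(W,(.5826,-.287),.035,.0065,.013))
for n in("top","side"):
    W=cloud(shot(n)); print(n,"disc",around(W,(.566,.1805),.045,.048,.056),"posts",posts(W).tolist())
E
python3 j.py
```

```text
[ 0.5791 -0.2852  0.077 ] [ 0.97   0.244 -0.006] 0.80521965122593 19.9
tile (array([ 582.9, -285.4,   40.2,   40.2,   14.6]), 3408, 0.0092)
top disc (array([565.9, 177.7,  48.9,  48.4,  89.2]), 395, 0.0501) posts [[555.6, 269.7, 31.2, 28.2, 88.3], [576.6, 91.8, 31.9, 31.9, 12.5]]
side disc (array([566. , 178. ,  53.5,  51.1,  40.4]), 221, 0.0518) posts [[555.0, 270.5, 34.8, 29.1, 61.9], [576.4, 93.2, 37.5, 35.2, 19.2]]
```

Emit:
move_arm([
  [0, 0, -1.5, 0, 0, 0],
  [0, 0, -3.5, 0, 0, 0],
  [0, 0, -5.5, 0, 0, 0],
  [0, 0, -7, 0, 0, 0],
  [0, 0, -7.7, 0, 0, 0],
  [0, 0, -8, 0, 0, 0],
  [0, 0, -8.2, 0, 0, 0],
  [0, 0, -8.2, 0, 0, 0],
  [0, 0, -8.2, 0, 0, 0],
  [0, 0, -8.2, 0, 0, 0],
])

```text
t: 20.88
position: [0.5834, -0.2876, 0.0014]
orientation: [[-0.246, 0.969, 0.001], [0.969, 0.246, -0.001], [-0.001, 0.001, -1.0]]
ft_force: [-0.4, 0.2, -0.5]
gripper_width: 0.797
```

Emit:
move_arm([
  [0, 0, 0, 0, 0, 0],
  [0, 0, 0, 0, 0, 0],
  [0, 0, 0, 0, 0, 0],
  [0, 0, 0, 0, 0, 0],
  [0, 0, 0, 0, 0, 0],
  [0, 0, 0, 0, 0, 0],
  [0, 0, 0, 0, 0, 0],
  [0, 0, 0, 0, 0, 0],
  [0, 0, 0, 0, 0, 0],
  [0, 0, 0, 0, 0, 0],
], jaw=-0.4, newtons=30)

```text
t: 21.72
position: [0.5829, -0.2874, 0.0008]
orientation: [[-0.245, 0.969, 0.0], [0.969, 0.245, -0.0], [-0.0, 0.0, -1.0]]
ft_force: [-0.7, 0.4, 6.3]
gripper_width: 0.457
```

Emit:
move_arm([
  [0, 0, 0.5, 0, 0, 0],
  [0, 0, 1.5, 0, 0, 0],
  [0, 0, 3, 0, 0, 0],
  [0, 0, 5, 0, 0, 0],
  [0, 0, 7, 0, 0, 0],
  [0, 0, 9, 0, 0, 0],
  [0, 0, 11, 0, 0, 0],
  [0, 0, 12, 0, 0, 0],
  [0, 0, 12, 0, 0, 0],
  [0, 0, 12, 0, 0, 0],
])

```text
t: 22.55
position: [0.5828, -0.2874, 0.1207]
orientation: [[-0.245, 0.969, 0.001], [0.969, 0.245, -0.001], [-0.001, 0.001, -1.0]]
ft_force: [0.2, -0.1, -1.3]
gripper_width: 0.459
```

```bash
python3 f.py w4 tile
```

```text
[ 0.5828 -0.2874  0.1207] 0.4591226310953886 22.55
0.88 ((0.5010175704956055, 2.106069564819336), (40.06697463989258, 40.72200012207031), 14.34969711303711) [0.00021647 0.00404841 0.00823376] [ 0.00333644 -0.01173577  0.00821305]
0.68 ((51.83196258544922, -90.15540313720703), (29.076839447021484, 25.46479034423828), 28.699100494384766) [ 0.05246518 -0.0894203  -0.11146987] [-0.00347089  0.00757333 -0.11061518]
side lowest [-0.0021 -0.0018 -0.0017 -0.0009 -0.0007 -0.0002 -0.0002 -0.0001 -0.0001
  0.0001  0.0005  0.0005  0.0006  0.0008  0.0008  0.0009  0.0009  0.001
  0.0011  0.0011]
```

View pics/w4.png

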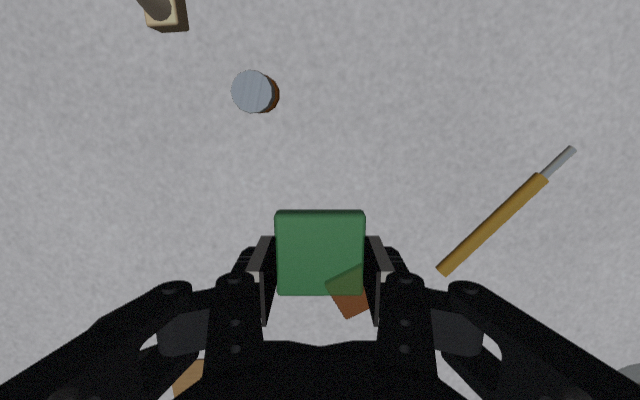

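The tile is held square in the jaws (320,252). Carrying it to its place.

Emit:
move_arm([
  [-0.1, 0.5, 0, 0, 0, -0.01],
  [-0.4, 2, 0, 0, 0, -0.02],
  [-0.9, 4.5, 0, 0, 0, -0.04],
  [-1.5, 7.5, 0, 0, 0, -0.06],
  [-2.2, 10.5, 0, 0, 0, -0.08],
  [-2.8, 13.5, 0, 0, 0, -0.1],
  [-3.4, 16.5, 0, 0, 0, -0.12],
  [-4, 19.5, 0, 0, 0, -0.129],
  [-4.6, 22.5, 0, 0, 0, -0.129],
  [-5.2, 25.5, 0, 0, 0, -0.129],
])

```text
t: 23.53
position: [0.5294, -0.0305, 0.1195]
orientation: [[-0.118, 0.993, -0.002], [0.993, 0.118, 0.0], [0.001, -0.002, -1.0]]
ft_force: [0.3, 0.1, -0.5]
gripper_width: 0.46
```

Emit:
move_arm([
  [-0.6, 3, 0, 0, 0, 0],
  [-1.2, 6, 0, 0, 0, 0],
  [-1.8, 8.5, 0, 0, 0, 0],
  [-2.2, 10.3, 0, 0, 0, 0],
  [-2.4, 11.2, 0, 0, 0, 0],
  [-2.4, 11.5, 0, 0, 0, 0],
  [-2.4, 11.5, -1, 0, 0, 0],
  [-2.4, 11.5, -3, 0, 0, 0],
  [-2.4, 11.5, -5, 0, 0, 0],
  [-2.4, 11.5, -6, 0, 0, 0],
])

```text
t: 24.37
position: [0.5058, 0.0815, 0.0578]
orientation: [[-0.117, 0.993, -0.003], [0.993, 0.117, -0.0], [-0.0, -0.003, -1.0]]
ft_force: [0.4, -0.1, -0.2]
gripper_width: 0.455
```

```bash
cat > k.py <<'E'
from d import *
for i in range(2):
    o=robot.get_obs(); T=np.array(o["position"]); W=cloud(shot("wrist")); print(T.round(4),np.round(o["orientation"],3)[:,1],"posts",posts(W).tolist(),"tile rel",around(W-T,(0,0),.027,.006,.012))
E
python3 k.py
```

```text
[0.5058 0.0815 0.0578] [ 0.993  0.117 -0.003] posts [[0.0, 0.0, 0.0, 0.0, 0.0], [576.3, 94.3, 32.2, 32.5, 12.5]] tile rel (array([-0.4,  2.1, 49.3, 40.4,  6.2]), 7509, 0.0083)
[0.5048 0.0815 0.0568] [ 0.993  0.117 -0.005] posts [[0.0, 0.0, 0.0, 0.0, 0.0], [576.6, 94.4, 33.0, 32.6, 12.7]] tile rel (array([-0.4,  2.1, 49.1, 40.4,  6.2]), 7507, 0.0083)
```

Emit:
move_arm([
  [0, 0.08, -1, 0, 0, 0],
  [0, 0.08, -2, 0, 0, 0],
  [0, 0.08, -3, 0, 0, 0],
  [0, 0.08, -3.8, 0, 0, 0],
  [0, 0.08, -4.3, 0, 0, 0],
  [0, 0.08, -4.6, 0, 0, 0],
  [0, 0.08, -4.75, 0, 0, 0],
  [0, 0.08, -4.75, 0, 0, 0],
  [0, 0.08, -4.75, 0, 0, 0],
  [0, 0.08, -4.75, 0, 0, 0],
])

```text
t: 25.3
position: [0.507, 0.0836, 0.0129]
orientation: [[-0.119, 0.993, 0.001], [0.993, 0.119, 0.0], [-0.0, 0.001, -1.0]]
ft_force: [0.8, -0.3, 0.2]
gripper_width: 0.461
```

Emit:
move_arm([
  [0, 0, 0, 0, 0, 0],
  [0, 0, 0, 0, 0, 0],
  [0, 0, 0, 0, 0, 0],
  [0, 0, 0, 0, 0, 0],
  [0, 0, 0, 0, 0, 0],
  [0, 0, 0, 0, 0, 0],
  [0, 0, 0, 0, 0, 0],
  [0, 0, 0, 0, 0, 0],
  [0, 0, 0, 0, 0, 0],
  [0, 0, 0, 0, 0, 0],
], jaw=0.3)

```text
t: 26.13
position: [0.5067, 0.0836, 0.0128]
orientation: [[-0.119, 0.993, -0.0], [0.993, 0.119, 0.0], [0.0, -0.0, -1.0]]
ft_force: [-0.3, -0.3, 0.2]
gripper_width: 0.647
```

Emit:
move_arm([
  [0, 0, 1, 0, 0, 0],
  [0, 0, 3, 0, 0, 0],
  [0, 0, 6, 0, 0, 0],
  [0, 0, 9, 0, 0, 0],
  [0, 0, 11, 0, 0, 0],
  [-0.7, -3, 11, 0, 0, 0],
  [-1.6, -7, 11, 0, 0, 0],
  [-2.5, -11, 11, 0, 0, 0],
  [-3.4, -15, 11, 0, 0, 0],
  [-4.3, -19, 11, 0, 0, 0],
])

```text
t: 26.97
position: [0.4633, -0.108, 0.1238]
orientation: [[-0.12, 0.993, 0.001], [0.993, 0.12, -0.001], [-0.001, 0.001, -1.0]]
ft_force: [0.4, 0.1, -0.4]
gripper_width: 0.654
```

```bash
cat > l.py <<'E'
from d import *
o=robot.get_obs(); print(np.round(o["position"],4),np.round(o["orientation"],3)[:,1],o["gripper_width"],o["t"])
for n in("top","side"):
    W=cloud(shot(n)); print(n,"tile",around(W,(.507,.0838),.035,.0175,.026),"disc",around(W,(.566,.1805),.045,.048,.056),"posts",posts(W).tolist(),
     "bar",around(W,(.4437,-.1695),.045,.010,.025))
E
python3 l.py
```

```text
[ 0.4633 -0.108   0.1238] [0.993 0.12  0.001] 0.6541123217761141 26.9667
top tile (array([507.6,  83.5,  39.8,  39.7,   6.3]), 289, 0.0199) disc (array([565.9, 177.6,  49.2,  48.4,  89.2]), 396, 0.0502) posts [[555.5, 270.1, 30.4, 28.3, 89.7], [576.5, 91.9, 31.9, 31.7, 11.9]] bar (array([ 449.6, -187.2,   21.7,   26.3,   16.9]), 60, 0.0207)
side tile (array([499.8,  84.1,  25.7,  40.9,   7.4]), 132, 0.0217) disc (array([555.1, 180.1,  57.2,  27.9,  74.1]), 55, 0.0519) posts [[554.6, 270.2, 31.1, 29.1, 62.9], [578.7, 77.7, 27.8, 6.3, 11.1]] bar (array([ 443.1, -169.5,   23.8,   64.6,   19. ]), 325, 0.0205)
```

Emit:
move_arm([
  [-0.7, -2, 0, 0, 0, 0.05],
  [-1.4, -4.5, 0, 0, 0, 0.1],
  [-2, -6.3, 0, 0, 0, 0.15],
  [-2, -6.3, 0, 0, 0, 0.207],
  [-2, -6.3, -1, 0, 0, 0.207],
  [-2, -6.3, -3, 0, 0, 0.207],
  [-2, -6.3, -4, 0, 0, 0.207],
  [-2, -6.3, -4, 0, 0, 0.207],
  [-2, -6.3, -4, 0, 0, 0.207],
  [-2, -6.3, -4, 0, 0, 0.207],
])

```text
t: 27.9
position: [0.4443, -0.1692, 0.0835]
orientation: [[-0.321, 0.947, 0.001], [0.947, 0.321, -0.0], [-0.001, 0.001, -1.0]]
ft_force: [0.4, 0.1, -0.5]
gripper_width: 0.646
```

```bash
cat > m.py <<'E'
from d import *
o=robot.get_obs(); print(np.round(o["position"],4),np.round(o["orientation"],3)[:,1],o["gripper_width"],o["t"])
p=shot("wrist"); W=cloud(p); save(p,"pics/w5.png"); print("bar",around(W,(.4437,-.1695),.045,.018,.026))
W=cloud(shot("top")); print("disc",around(W,(.566,.1805),.045,.048,.056),"tile",around(W,(.507,.0838),.035,.0175,.026))
E
python3 m.py
```

```text
[ 0.4443 -0.1692  0.0835] [0.947 0.321 0.001] 0.6460880228292663 27.9
bar (array([ 443.8, -167.5,   22. ,   63.8,   17.4]), 1834, 0.0221)
disc (array([566.5, 178.3,  48.6,  49.7,  46.5]), 399, 0.0503) tile (array([507.7,  83.7,  39.4,  39.8,   7.3]), 295, 0.0201)
```

View pics/w5.png

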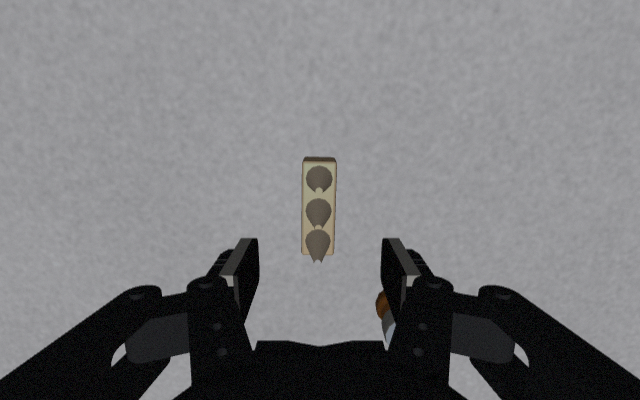

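Cones aligned between the jaws at (318,208), with the jar well clear at (385,305).

Emit:
move_arm([
  [0, 0, -1.5, 0, 0, 0],
  [0, 0, -3, 0, 0, 0],
  [0, 0, -4.5, 0, 0, 0],
  [0, 0, -6, 0, 0, 0],
  [0, 0, -7, 0, 0, 0],
  [0, 0, -7.7, 0, 0, 0],
  [0, 0, -8, 0, 0, 0],
  [0, 0, -8, 0, 0, 0],
  [0, 0, -8, 0, 0, 0],
  [0, 0, -8, 0, 0, 0],
], jaw=0.1)

```text
t: 28.83
position: [0.4442, -0.1697, 0.0033]
orientation: [[-0.32, 0.947, 0.001], [0.947, 0.32, -0.001], [-0.001, 0.001, -1.0]]
ft_force: [0.1, -0.8, 0.0]
gripper_width: 0.55
```

Emit:
move_arm([
  [0, 0, 0, 0, 0, 0],
  [0, 0, 0, 0, 0, 0],
  [0, 0, 0, 0, 0, 0],
  [0, 0, 0, 0, 0, 0],
  [0, 0, 0, 0, 0, 0],
  [0, 0, 0, 0, 0, 0],
  [0, 0, 0, 0, 0, 0],
  [0, 0, 0, 0, 0, 0],
  [0, 0, 0, 0, 0, 0],
  [0, 0, 0, 0, 0, 0],
], jaw=-0.9, newtons=35)

```text
t: 29.67
position: [0.4441, -0.1697, 0.0034]
orientation: [[-0.32, 0.947, 0.001], [0.947, 0.32, -0.001], [-0.001, 0.001, -1.0]]
ft_force: [-0.2, 0.9, 5.9]
gripper_width: 0.249
```

Emit:
move_arm([
  [0, 0, 0.5, 0, 0, 0],
  [0, 0, 1.5, 0, 0, 0],
  [0, 0, 3, 0, 0, 0],
  [0, 0, 5, 0, 0, 0],
  [0, 0, 7, 0, 0, 0],
  [0, 0, 9, 0, 0, 0],
  [0, 0, 11, 0, 0, 0],
  [0, 0, 12, 0, 0, 0],
  [0, 0, 12, 0, 0, 0],
  [0, 0, 12, 0, 0, 0],
])

```text
t: 30.5
position: [0.444, -0.1696, 0.1236]
orientation: [[-0.32, 0.947, 0.002], [0.947, 0.32, -0.001], [-0.001, 0.001, -1.0]]
ft_force: [-0.1, -0.1, -1.8]
gripper_width: 0.249
```

```bash
python3 f.py w6 cones
```

```text
[ 0.444  -0.1696  0.1236] 0.24901884758584464 30.5
0.61 ((0.22362518310546875, 2.655496597290039), (20.918228149414062, 62.46871566772461), 18.475194931030273) [-0.00214928  0.00880612  0.01992082] [7.51293812e-05 7.32348085e-03 2.11789790e-02]
side lowest [-0.0041 -0.0034 -0.0034 -0.0033 -0.0032 -0.0032 -0.003  -0.003  -0.0028
 -0.0027 -0.0026 -0.0025 -0.0022 -0.0021 -0.0018 -0.0018 -0.0016 -0.0016
 -0.0013 -0.0011]
```

View pics/w6.png

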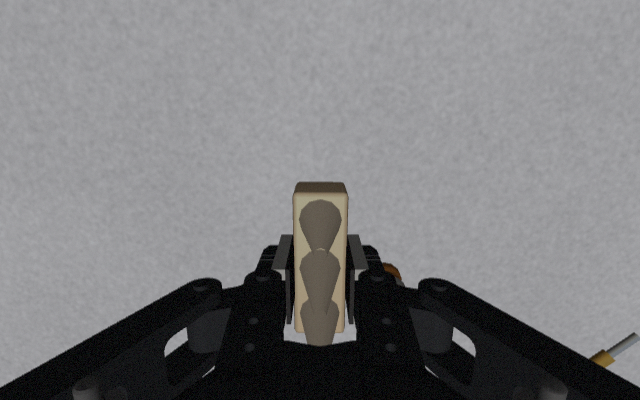

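Cones held upright, row centred in the jaws. Carrying them to the shelf.

Emit:
move_arm([
  [0.2, 0.5, 0, 0, 0, -0.02],
  [0.8, 2, 0, 0, 0, -0.04],
  [2, 5, 0, 0, 0, -0.06],
  [3.2, 8, 0, 0, 0, -0.09],
  [4.4, 11, 0, 0, 0, -0.12],
  [5.7, 14, 0, 0, 0, -0.15],
  [6.9, 17, 0, 0, 0, -0.18],
  [8.1, 20, 0, 0, 0, -0.2],
  [9.3, 23, 0, 0, 0, -0.208],
  [10.5, 26, 0, 0, 0, -0.208],
])

```text
t: 31.48
position: [0.5481, 0.0922, 0.1215]
orientation: [[-0.117, 0.993, -0.003], [0.993, 0.117, -0.0], [0.0, -0.003, -1.0]]
ft_force: [0.1, -0.6, -1.1]
gripper_width: 0.244
```

Emit:
move_arm([
  [1.2, 3, 0, 0, 0, 0],
  [2.4, 6, 0, 0, 0, 0],
  [3.6, 9, 0, 0, 0, 0],
  [4.8, 12, 0, 0, 0, 0],
  [5.9, 14.5, 0, 0, 0, 0],
  [6.8, 16.8, 0, 0, 0, 0],
  [7.4, 18.2, 0, 0, 0, 0],
  [7.6, 18.8, 0, 0, 0, 0],
  [7.6, 18.8, 0, 0, 0, 0],
  [7.6, 18.8, 0, 0, 0, 0],
])

```text
t: 32.32
position: [0.6237, 0.2778, 0.1216]
orientation: [[-0.118, 0.993, -0.002], [0.993, 0.118, -0.001], [-0.001, -0.003, -1.0]]
ft_force: [-0.3, 0.5, -1.4]
gripper_width: 0.253
```

Emit:
move_arm([
  [0, 0, -1, 0, 0, 0],
  [0, 0, -3, 0, 0, 0],
  [0, 0, -4.5, 0, 0, 0],
  [0, 0, -5.5, 0, 0, 0],
  [0, 0, -6, 0, 0, 0],
  [0, 0, -6, 0, 0, 0],
  [0, 0, -6, 0, 0, 0],
  [0, 0, -6, 0, 0, 0],
  [0, 0, -6, 0, 0, 0],
  [0, 0, -6, 0, 0, 0],
])

```text
t: 33.15
position: [0.6253, 0.2788, 0.0637]
orientation: [[-0.118, 0.993, 0.001], [0.993, 0.118, 0.0], [0.0, 0.002, -1.0]]
ft_force: [0.3, 0.7, -0.6]
gripper_width: 0.245
```

```bash
cat > n.py <<'E'
from d import *
o=robot.get_obs(); T=np.array(o["position"]); W=cloud(shot("wrist")); print(T.round(4),np.round(o["orientation"],3)[:,1],"posts",posts(W).tolist(),"bar rel",around(W-T,(0,0),.045,.016,.021))
p=shot("side"); W=cloud(p); save(p,"pics/s3.png",(120,90,440,290),2.4); print("side",posts(W).tolist(),around(W-T,(0,0),.045,-.002,.02))
W=cloud(shot("top")); print("top",posts(W).tolist())
E
python3 n.py
```

```text
[0.6253 0.2788 0.0637] [0.993 0.118 0.002] posts [[555.9, 273.3, 31.7, 31.2, 65.3], [0.0, 0.0, 0.0, 0.0, 0.0]] bar rel (array([-0.8,  3. , 65.6, 45.1, 75.3]), 3757, 0.0187)
side [[553.6, 269.0, 33.9, 30.2, 50.1], [577.5, 91.8, 36.0, 34.6, 19.4]] (array([-4.7, -5.3, 45.3, 60.3, 48. ]), 160, 0.0121)
top [[555.5, 270.2, 31.2, 28.3, 88.4], [576.5, 92.1, 31.8, 32.2, 12.9]]
```

View pics/s3.png

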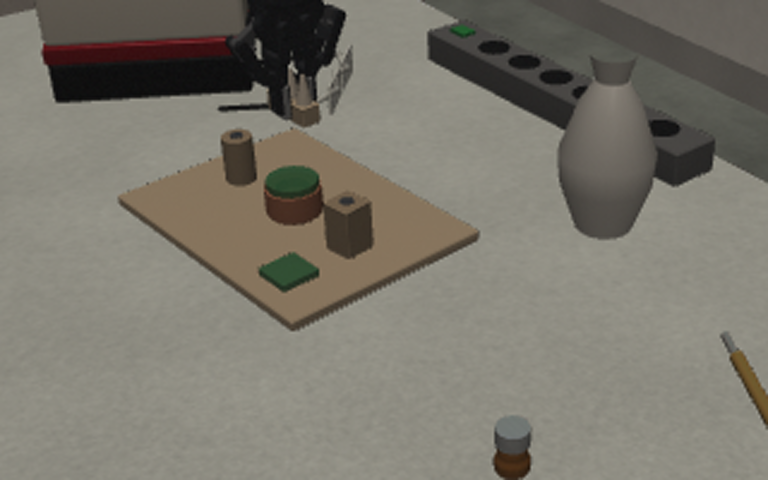

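The wrist camera agrees on the cone target to within 1 mm. Everything placed so far stands as intended: mould with disc at (293,190), tile at (289,271). Lowering.

Emit:
move_arm([
  [0, 0, -1, 0, 0, 0],
  [0, 0, -2, 0, 0, 0],
  [0, 0, -3, 0, 0, 0],
  [0, 0, -3.8, 0, 0, 0],
  [0, 0, -4.3, 0, 0, 0],
  [0, 0, -4.6, 0, 0, 0],
  [0, 0, -4.75, 0, 0, 0],
  [0, 0, -4.75, 0, 0, 0],
  [0, 0, -4.75, 0, 0, 0],
  [0, 0, -4.75, 0, 0, 0],
])

```text
t: 34.13
position: [0.6242, 0.2784, 0.0155]
orientation: [[-0.118, 0.993, -0.001], [0.993, 0.118, -0.0], [-0.0, -0.001, -1.0]]
ft_force: [-3.2, -1.9, 4.5]
gripper_width: 0.251
```

Emit:
move_arm([
  [0, 0, 0, 0, 0, 0],
  [0, 0, 0, 0, 0, 0],
  [0, 0, 0, 0, 0, 0],
  [0, 0, 0, 0, 0, 0],
  [0, 0, 0, 0, 0, 0],
  [0, 0, 0, 0, 0, 0],
  [0, 0, 0, 0, 0, 0],
  [0, 0, 0, 0, 0, 0],
  [0, 0, 0, 0, 0, 0],
  [0, 0, 0, 0, 0, 0],
], jaw=-0.1)

```text
t: 34.97
position: [0.6247, 0.2785, 0.0153]
orientation: [[-0.118, 0.993, -0.0], [0.993, 0.118, -0.0], [-0.0, -0.0, -1.0]]
ft_force: [-0.6, -0.5, -0.4]
gripper_width: 0.448
```

Emit:
move_arm([
  [0, 0, 1, 0, 0, 0],
  [0, 0, 3, 0, 0, 0],
  [0, 0, 6, 0, 0, 0],
  [0, 0, 9, 0, 0, 0],
  [0, 0, 12, 0, 0, 0],
  [0, 0, 15, 0, 0, 0],
  [0, 0, 18, 0, 0, 0],
  [-2, 3, 18, 0, 0, 0],
  [-4, 6, 18, 0, 0, 0],
  [-6, 9, 18, 0, 0, 0],
])

```text
t: 35.8
position: [0.5648, 0.3692, 0.1974]
orientation: [[-0.116, 0.993, 0.002], [0.993, 0.116, 0.001], [0.001, 0.002, -1.0]]
ft_force: [0.3, 0.0, -0.3]
gripper_width: 0.451
```

Emit:
move_arm([
  [-3, 3, 0, 0, 0, 0],
  [-6, 6, 0, 0, 0, 0],
  [-9, 9, 0, 0, 0, 0],
  [-12, 12, 0, 0, 0, 0],
  [-15, 14, 0, 0, 0, 0],
  [-18, 15, 0, 0, 0, 0],
  [-20, 16, 0, 0, 0, 0],
  [-20, 16, 0, 0, 0, 0],
  [-20, 16, 0, 0, 0, 0],
  [-20, 16, 0, 0, 0, 0],
])

```text
t: 36.63
position: [0.3653, 0.5285, 0.1959]
orientation: [[-0.118, 0.993, 0.001], [0.993, 0.118, 0.0], [0.0, 0.001, -1.0]]
ft_force: [0.7, 0.2, 0.9]
gripper_width: 0.45
```

```bash
cat > q.py <<'E'
from d import *
o=robot.get_obs(); print(np.round(o["position"],4),o["t"])
for n in("top","side"):
    p=shot(n);W=cloud(p); print(n,"tile",around(W,(.507,.0838),.035,.0175,.026),"disc",around(W,(.566,.1805),.045,.048,.056),"posts",posts(W).tolist(),
     "\n bar",around(W,(.625,.279),.045,.028,.038),"jar",around(W,(.523,-.225),.03,.036,.048),"vase",around(W,(.804,-.006),.06,.02,.2))
    save(p,f"pics/end_{n}.png",(130,150,310,310) if n=="top" else (120,90,440,290),4 if n=="top" else 2.4)
E
python3 q.py
```

```text
[0.3653 0.5285 0.1959] 36.6333
top tile (array([507.6,  83.8,  39.6,  39.9,   6.4]), 297, 0.0202) disc (array([566. , 177.9,  49.1,  48.4,  89.7]), 392, 0.0504) posts [[555.6, 270.1, 29.8, 28.2, 88.7], [576.6, 92.0, 31.8, 32.2, 13.1]] 
 bar (array([625. , 277.6,  21.9,  63.8,   5.9]), 166, 0.0333) jar (array([ 523.1, -225.4,   24.4,   25.1,   84.9]), 111, 0.0408) vase (array([802.7,  -2.7,  84.5,  92.5,   6.3]), 1321, 0.1163)
side tile (array([508. ,  83.9,  42.4,  43. ,   8.9]), 222, 0.0216) disc (array([566.5, 177.9,  50. ,  51.3,  15.4]), 218, 0.0519) posts [[554.9, 270.2, 32.1, 29.6, 59.0], [575.8, 91.6, 34.7, 37.0, 19.5]] 
 bar (array([622.4, 278.7,  22.6,  65.8,   9.8]), 97, 0.034) jar (array([ 522.3, -225.3,   26.8,   24.3,   52.3]), 155, 0.0424) vase (array([792.5, -16.9,  54.4,  92.2,  47.4]), 2083, 0.0966)
```

View pics/end_top.png

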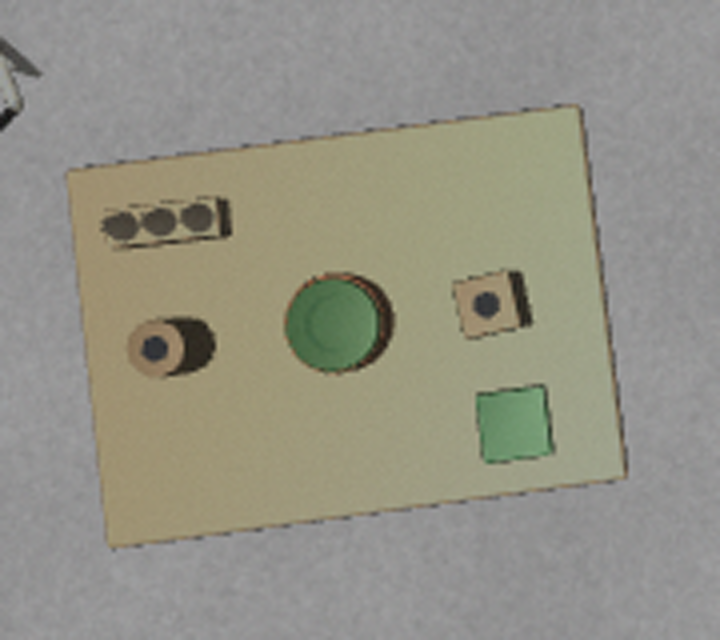

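View pics/end_side.png

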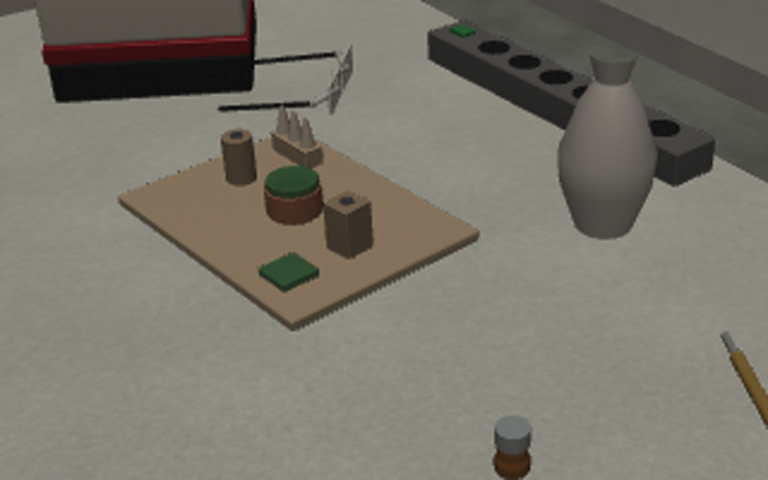

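```bash
python3 -c "
from cell import workorder; print(workorder.sign_off())"
```

```text
the job is handed in; nothing more can be done
None
```

I placed all four pieces on the shelf in the order asked (mould, disc, tile, cones) and handed the job in at about 37 s of the 106 s allowed.

The last top and side camera checks showed:

- **Mould and disc:** the disc lies flat on the mould, about 1–2 mm off its centre. The mould stands about 1.5–2 mm from midway between the posts, and the disc about 3 mm, both towards the square post. I left that as it was. The mould figure was measured before the disc covered it.
- **Tile:** it sits about 69 mm in front of the square post and is square to the shelf within about 0.5° in the top view. The coarser side view read about 2° off.
- **Cones:** they stand about 70 mm behind the round post, with the row parallel to the long sides within about 1° in the top view. The side view disagreed somewhat, reading about 68 mm and 3°. Sideways they are within about 1–2 mm of the post's line.
- **Posts and bystanders:** the posts and jar are within about 1 mm of where they started, which is within measuring error. The vase looks unmoved in the pictures. The wrist forces reported after each move stayed below 7 N.

The wrist camera read about 2 mm higher in y than the top and side cameras. I allowed for that by measuring each place relative to its post.

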